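# Hold a guide pin in the shadow gauge

## Task

Draw the guide pin with the disc head out of the sloping rack, turn it level and hold it in the gap of the shadow gauge, nose pointing away from the robot, square across the light beam, so that the middle of the band between its two dark grooves is in the beam, midway between the lenses and at their centre height. Do not touch the gauge, and leave the other pins and the things lying about where they are. Finish while still holding the pin there, raised and still: do not put it down or let go.

Things in the scene. Friction and masses are not known exactly. Their poses are not given: they have to be found in the camera images.
- headed_pin: Steel guide pin, 0.24 kg, 143 mm long, shank 16 diameter, flat disc head 28 x 8 at its outer end (the other two pins lack it); in any of the 3 bores. Origin: centre of the nose tip, down in the bore; z runs from nose to head (shank 0-135, head 135-143). It starts 50 deep in the bore, 85 of bare shank and the head standing out. Thin dark grooves ring it 15 and 45 from the nose tip.
- pin_band (a point): Middle of the measuring band of the headed pin: the point on the pin's axis 30 mm from the nose tip, halfway between the two dark grooves. Inside the bore at the start.
- rack: Fixed aluminium block on a base 120 x 210 x 10 mm, left or right, yaw within 0.3. Origin: base underside centre. 3 bores 50 deep, about 2 play, at y = -60, 0, 60, each with a pin, slope 45 degrees: outward axis (-0.707, 0, 0.707) in its frame, so pins lean up towards the robot. Mouths at x -11, z 87. Sloping face 44 wide, square to the bores; highest edge z 103. Pull along the bore.
- gauge: Fixed optical gauge on the other side from the rack, yaw within 0.3: grey base 100 x 200 x 20 mm, two white towers 46 x 46, tops at z 160, apart along its y with a 100 gap, open to front (-x, robot side), back and above. On each inner face a lens 36 diameter, centre z 130; the level beam runs lens to lens along y, marked by a black line on each tower's top. Origin: base underside centre.
- beam_mid (a point): Middle of the gauge's beam: halfway between the two lenses, 130 mm above the table, in the axes of the gauge (y along the beam, x square to it, away from the robot).
- plain_pin: Bystander in another bore of the rack: steel pin 16 mm in diameter and 138 mm long, without any head or collar. Origin at its nose tip in the bore, z along the pin. Stays in the rack.
- collar_pin: Bystander in another bore of the rack: steel pin 16 mm in diameter and 138 mm long with a collar 26 mm in diameter partway along the part that stands out (84 to 96 mm from the nose) and plain shank beyond it. Origin at its nose tip in the bore, z along the pin. Stays in the rack.
- bushing: Bystander: steel guide bushing, a ring 38 mm in diameter and 35 mm high, standing on the table ahead of the robot between rack and gauge. Origin: centre of its underside.
- screwdriver: Bystander: screwdriver lying on the table near the robot, left of the middle.
- file: Bystander: flat file with a wooden handle lying on the table near the robot, right of the middle.
- oil_bottle: Bystander: white plastic bottle 52 mm in diameter and 130 mm high at the far side of the table. Origin: centre of its underside.
- oak_block: Bystander: wooden block 90 x 60 x 45 mm at the far side of the table. Origin: centre of its underside.
- insert_a: Bystander: aluminium mould insert 60 x 50 x 35 mm at the far left. Origin: centre of its underside.
- parts_tray: Bystander: grey plastic tray 120 x 160 x 35 mm at the left. Origin: centre of its underside.
- grease_tin: Bystander: grey tin with a steel lid, 88 mm in diameter and 67 mm high, at the right. Origin: centre of its underside.
Mind the look-alikes: they are no part of the job. What is shaped like the gauge but brown or purple is not meant.

How it is judged (in metres and radians):
On the way:
1. the headed pin is held in the gripper, fully out of its bore and clear of the rack (height (world z) of headed_pin above 0.092 m and contact force between the fingers and headed_pin above 1.5 N and contact force between headed_pin and rack below 0.3 N and contact force between headed_pin and gauge below 0.3 N), for 0.1 s.
At the end, for the whole second after the job is handed in: The headed pin is held by the fingers alone (no contact with rack or gauge), still, nose beyond the beam, level within 7 and square to the beam within 9 degrees, the middle of its band within 13 mm of the beam line along the pin, 20 mm of midway between the lenses, 10 mm of their centre height (x of headed_pin in the frame of beam_mid above 0.01 m and x of pin_band in the frame of beam_mid between -0.013 and 0.013 m and y of pin_band in the frame of beam_mid between -0.02 and 0.02 m and z of pin_band in the frame of beam_mid between -0.01 and 0.01 m and angle between headed_pin's own z axis and vertical between 1.4408 and 1.7008 rad and angle between the z axis of headed_pin and the x axis of gauge, either way round below 0.16 rad and linear speed of headed_pin below 0.02 m/s and contact force between the fingers and headed_pin above 1.5 N and contact force between headed_pin and rack below 0.3 N and contact force between headed_pin and gauge below 0.3 N); the arm keeps its last pose, push and grip.
It fails at once if pin or robot touches the gauge (contact force between any of headed_pin, the fingers, the arm and gauge above 1.5 N).
It fails at once if another pin is drawn or pushed from its place in the rack (distance of any of plain_pin, collar_pin from where it was at the start of the episode above 0.015 m).
It fails at once if a bystander on the table is disturbed (distance of any of screwdriver, file, insert_a, oak_block, oil_bottle, bushing, parts_tray, grease_tin from where it was at the start of the episode above 0.025 m).
It also fails if it takes over 42 s, if anything falls off the work surface, if the arm or the gripper's body presses on something with over 40 N, if the wrist force passes 120 N, or if a joint passes its speed limit or range.

## Robot

A 6-joint arm with a two-finger parallel gripper is mounted at the origin on the work surface. World frame = base frame: x ahead of the robot, y to its left, z up, the work surface at z = 0. Lengths are in m, angles in degrees, forces in N, time in s.
With the tool pointing down it reaches from about 0.25 to 0.725 m from the base axis. Payload 9.7 kg.
Tool frame: the origin (TCP) lies midway between the tips of the shut fingers; the grasp point (between the pads) lies bot.hold_point_z behind it (bot.hold_point_z is the distance from the TCP to the grasp point, in m); z points along the fingers, y is the line along which they close (so a half turn about z gives the same grasp; the last joint's range is limited). The gripper opens to 85 mm and grips with 20 to 120 N. Pads are 22 mm wide; open, the fingers measure 114 mm over their backs; the gripper's body (76 mm by 85 mm) begins 54 mm behind the grasp point. The pads swing forward as they close: fully open they stand 13 mm farther back than shut.
Start: joints at [-67.552, 4.979, 10.078, 95.1, 0, 90], TCP at [0.21, -0.508, 0.231] pointing down, gripper open.
Joint ranges: [-179.16, 179.16], [-48.56, 103.87], [-65.8, 70.77], [-126.05, 130.52], [-82.76, 87.17], [-180, 180]. Speed limits (degrees/s): [127.2, 127.2, 147.25, 180, 180, 180].

## Interface

Orientations are given as [roll, pitch, yaw] about the fixed x, y, z axes, in that order (R = Rz(yaw) Ry(pitch) Rx(roll)).
In Python, from workcell import bot, camera, camera_model, ticket gives the robot as it stands.
- The arm moves only by the tool send_rows, never from a script. Its argument "targets" is text: rows parted by semicolons, each of 5 numbers parted by spaces: the shift along the tool's x, y, z in mm, then the turn about the tool's z in degrees, then the closure in counts, from 0 (fully open) to 255 (shut). A call has 1 to 20 rows; each row is the pose to reach, as a shift and turn from the pose commanded when the call began, along the tool's axes at that moment; what a row does not reach only later rows make up. A row lasts 1/8 s, in which the tool goes at most 62.5 mm and 10.7 degrees, less where a joint would pass 70% of its speed; a pose out of reach is approached as far as the arm can. A call with a gripper value outside its range is refused whole. The fingers move at their own pace and stop on an object; "newtons" is the grip in N (left out, the last holds). Time passes only in rows, so rows that repeat a pose let the fingers close. It gives the time, the measured TCP pose, the force, the opening and the grip force at its end, in the units of the state.
- bot.get_obs(): the state, without advancing time (a new reading comes with each control period).
- camera(name): name is "side" or "top"; returns the picture (420x560x3 uint8, blue, green, red); there is no depth.
- camera_model(name): a dict with "K" (3x3 intrinsics, pixels), "pose" (4x4, takes a point from camera to world coordinates). Camera axes: x right, y down, z forward; pixel columns grow to the right and rows downward; lengths in m; the calibration is good to about 2 mm. A picture is of the moment at which its call begins. camera_model takes no time and is no camera call.
- ticket.job_done(): hands the job in; it is judged then, once.
The state is a dict: "time": time; "q": joint angles; "qd": joint speeds; "joint_efforts": joint torques, N m; "ee_pos": TCP position; "tcp_rot": TCP orientation; "wrist_force": force on the tool from outside, world axes, zero at the start; "torque": the same for the moment, N m; "opening": finger opening in m; "grasp_force": force on a finger pad.
Only numpy, scipy, OpenCV 4.12 (cv2) and the standard library are available. Lean on these libraries where they do the work, as an engineer would, in place of code of your own. Each camera call takes 0.05 s, during which the arm holds its last target. There are 200 camera calls.

## Working session

There is one attempt and no reset: what is moved stays moved. The work goes in short steps, Python scripts to look and compute and a tool call to move; the robot and the scene stay as the last step left them, time stands still between calls to the robot, and variables do not carry over. Pictures are saved under pics/ and viewed, at most 10 in all, crops included, and the job is handed in when it is done.

Besides the shell and the picture viewer there is one more tool, called after "Request:" as name(argument=value, ...) on one line, values as JSON. send_rows: Moves the arm, as the interface text tells. Its arguments: {"type":"object","properties":{"targets":{"type":"string"},"newtons":{"type":"number"}},"required":["targets"]}

```bash
mkdir -p pics
python3 - <<'E'
from workcell import bot,camera,camera_model
import cv2,numpy as np
print(bot.get_obs(),bot.hold_point_z)
for n in("top","side"):
    cv2.imwrite(f"pics/{n}0.png",camera(n)); m=camera_model(n); print(n,np.round(m["K"],1).tolist(),np.round(m["pose"],4).tolist())
E
```

```text
{'time': 0.0, 'q': array([-6.75528889e+01,  5.01050278e+00,  1.00339716e+01,  9.50985706e+01,
       -1.69959935e-03,  9.00002793e+01]), 'qd': array([-0.06701351,  0.03988113,  0.00435785,  0.00683872, -0.04841741,
       -0.06390429]), 'joint_efforts': array([-5.08248813e-04, -5.20383561e+01,  4.64807832e+01,  1.62120117e-02,
       -1.06349121e-04, -1.33168083e-05]), 'ee_pos': array([ 0.20991276, -0.50812246,  0.23058447]), 'tcp_rot': array([-1.79924898e+02,  1.69996398e-03,  2.24468340e+01]), 'wrist_force': array([-0.46703446,  0.13361431,  0.49940252]), 'torque': array([-0.01853365, -0.0022035 , -0.02195783]), 'grasp_force': 0.0, 'opening': 0.08547865973077162} 0.0187
top [[440.6, 0.0, 277.0], [0.0, 440.6, 211.4], [0.0, 0.0, 1.0]] [[-0.0266, -0.9838, 0.1771, 0.3017], [-0.9996, 0.0248, -0.0123, 0.0243], [0.0077, -0.1773, -0.9841, 1.2807], [0.0, 0.0, 0.0, 1.0]]
side [[400.8, 0.0, 283.4], [0.0, 400.8, 217.3], [0.0, 0.0, 1.0]] [[-0.9086, -0.2015, 0.3658, 0.0547], [-0.4173, 0.4724, -0.7764, 0.9808], [-0.0164, -0.8581, -0.5133, 0.7355], [0.0, 0.0, 0.0, 1.0]]
```

View pics/top0.png

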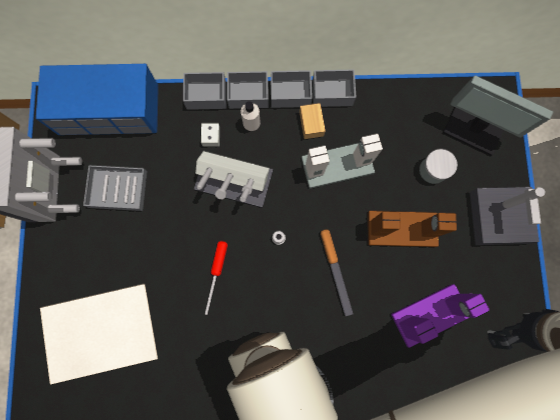

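View pics/side0.png

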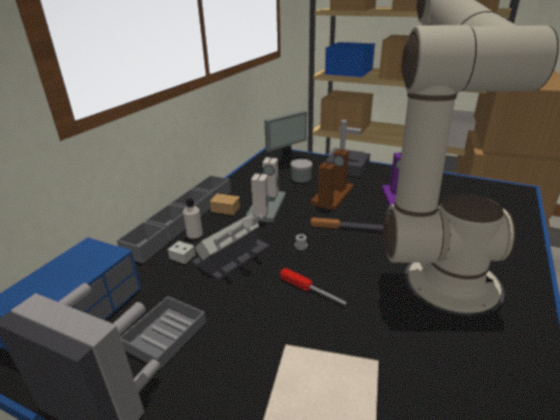

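The top view shows the rack around (233,178), with pins at about (205,178), (225,187) and (246,188). The white gauge is around (340,160), with towers at (317,160) and (369,150). I'll enlarge both regions next.

Run:
```python
import cv2,numpy as np
t=cv2.imread("pics/top0.png"); s=cv2.imread("pics/side0.png")
a=cv2.resize(t[145:210,185:285],(800,520),interpolation=cv2.INTER_CUBIC)
cv2.imwrite("pics/c1.png",a)
b=cv2.resize(t[125:195,295:390],(792,584),interpolation=cv2.INTER_CUBIC)
cv2.imwrite("pics/c2.png",b)
c=cv2.resize(s[150:285,180:300],(534,600),interpolation=cv2.INTER_CUBIC)
cv2.imwrite("pics/c3.png",c)
```

```text
(no output)
```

View pics/c1.png

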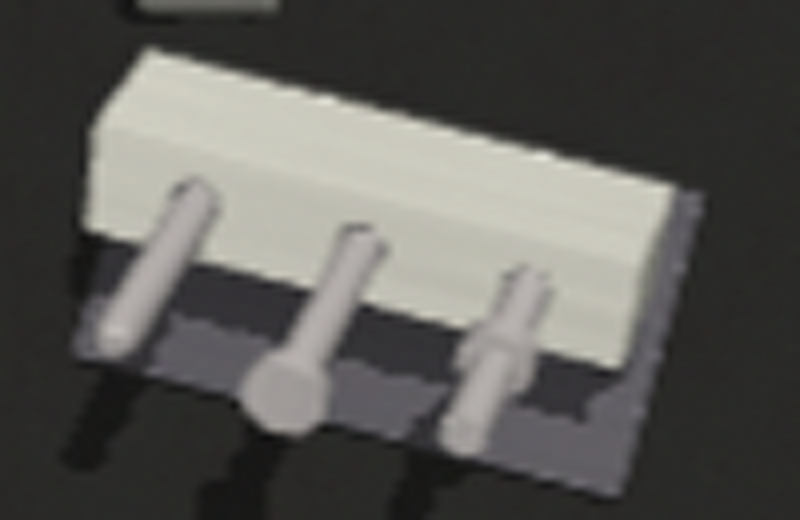

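View pics/c2.png

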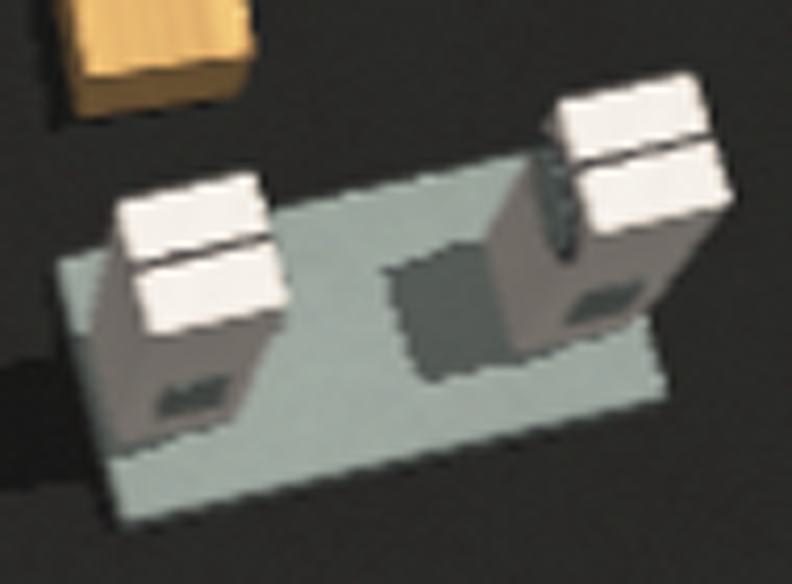

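View pics/c3.png

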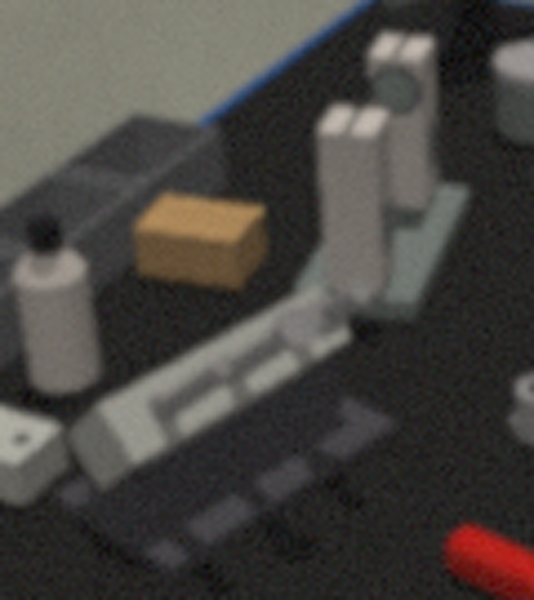

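The headed pin is in the middle bore, with its disc centred near c1 (285,395). The gauge tower tops and the rack base corners are crisp enough to measure. The tool can't tilt, so I'll pull the pin, lever it level over the rack's top edge while gripped lightly, then carry it to the gauge.

```bash
cat > h.py <<'E'
from workcell import bot,camera,camera_model
import cv2,numpy as np
from scipy.optimize import least_squares
def proj(n,P):
    m=camera_model(n);T=np.linalg.inv(m["pose"]);p=np.asarray(P,float)@T[:3,:3].T+T[:3,3]
    q=p@m["K"].T;return q[:,:2]/q[:,2:]
def place(p,L):
    c,s=np.cos(p[2]),np.sin(p[2]);L=np.asarray(L,float)
    return np.c_[p[0]+c*L[:,0]-s*L[:,1],p[1]+s*L[:,0]+c*L[:,1],L[:,2]]
def fit(obs,p0):
    f=lambda p:np.concatenate([(proj(n,place(p,L))-u).ravel() for n,L,u in obs])
    r=least_squares(f,p0,loss="soft_l1");return r.x,f(r.x).reshape(-1,2)
def delta(g,yaw):  # grasp point target (m), tool yaw deg (tool down) -> shift mm, turn
    o=bot.get_obs();y=np.radians(o["tcp_rot"][2]);x=np.array([np.cos(y),np.sin(y),0]);yy=np.array([np.sin(y),-np.cos(y),0])
    t=np.array(g,float)-[0,0,bot.hold_point_z];d=(t-o["ee_pos"])*1e3
    return np.round([d@x,d@yy,-d[2],-(yaw-o["tcp_rot"][2])],1)
E
python3 - <<'E'
from h import *
cr=lambda a,s,o:(np.array(a,float)+.5)/s-.5+np.array(o)
b=.093*.7071
rl=np.array([[.06,-.105,.01],[-.06,-.105,.01],[-.06,.105,.01],[-.011-b,0,.087+b]])
ru=cr([[705,190],[620,497],[75,357],[285,397]],8,[185,145])
p,r=fit([("top",rl,ru)],[.5,.1,-.2]);print("rack",p.round(4),r.round(1).tolist())
gl=[]
for cy in(.073,-.073):
    for dx,dy in((1,1),(1,-1),(-1,-1),(-1,1)): gl.append([dx*.023,cy+dy*.023,.16])
gu=cr([[115,203],[258,172],[288,300],[152,335],[555,98],[690,72],[733,200],[598,237]],8.34,[295,125])
# base corners: near left, near right, far left
gl+= [[-.05,.1,.02],[-.05,-.1,.02],[.05,.1,.02]]
gu=np.r_[gu,cr([[120,525],[665,398],[57,262]],8.34,[295,125])]
g,r=fit([("top",np.array(gl),gu)],[.5,-.1,.2]);print("gauge",g.round(4),r.round(1).tolist())
R=lambda L:place(p,[L])[0]
yd=np.degrees(p[2]);a=.052*.7071
for nm,L in(("grasp",(-.011-a,0,.087+a)),("above",(-.011-a,0,.26)),("ridge0",(.0045-.06,0,.174)),("ridge1",(.0045-.06,0,.111))):
    print(nm,R(L).round(4),delta(R(L),yd))
s=proj("side",np.r_[place(p,rl),place(g,gl)]);print(s.round(0).tolist())
E
```

```text
rack [ 0.6312  0.1358 -0.2773] [[-0.2, 0.3], [0.2, 0.2], [-0.4, 0.3], [0.3, -1.2]]
gauge [ 0.6675 -0.1758  0.2093] [[-0.1, -0.1], [-0.5, -0.2], [0.3, 0.6], [-0.3, 0.3], [0.1, 0.3], [0.5, -0.3], [0.0, 0.4], [-0.4, -0.2], [0.4, -0.1], [0.5, -0.2], [-0.3, -0.4]]
grasp [0.5853 0.1488 0.1238] [ 597.8 -463.9  125.6   38.3]
above [0.5853 0.1488 0.26  ] [ 597.8 -463.9  -10.6   38.3]
ridge0 [0.5778 0.151  0.174 ] [ 591.7 -468.7   75.4   38.3]
ridge1 [0.5778 0.151  0.111 ] [ 591.7 -468.7  138.4   38.3]
[[243.0, 231.0], [269.0, 244.0], [219.0, 277.0], [246.0, 221.0], [251.0, 178.0], [255.0, 173.0], [268.0, 174.0], [264.0, 180.0], [262.0, 162.0], [266.0, 157.0], [278.0, 158.0], [275.0, 162.0], [273.0, 217.0], [285.0, 191.0], [246.0, 214.0]]
```

Request:
send_rows(targets="100 -78 -20 6 120;200 -155 -20 13 120;300 -232 -20 19 120;400 -310 -20 26 120;500 -388 -20 32 120;598 -464 -20 38.3 120;598 -464 -20 38.3 120;598 -464 -20 38.3 120;598 -464 -20 38.3 120;598 -464 -20 38.3 120;598 -464 -20 38.3 120;598 -464 -20 38.3 120;598 -464 -20 38.3 120;598 -464 -20 38.3 120;598 -464 -20 38.3 120;598 -464 -20 38.3 120", newtons=40)

```text
time: 2.1
ee_pos: [0.5318, -0.0856, 0.2512]
tcp_rot: [-177.3, 0.1, -10.5]
wrist_force: [-0.6, 0.7, -0.6]
opening: 0.0453
grasp_force: 0.0
```

Request:
send_rows(targets="0 -230 0 0 120;0 -230 0 0 120;0 -230 0 0 120;0 -230 0 0 120;0 -230 0 0 120;0 -230 0 0 120;0 -230 0 0 120;0 -230 0 0 120")

```text
time: 3.1
ee_pos: [0.5581, -0.0218, 0.2616]
tcp_rot: [-174.7, 0.3, -4.9]
wrist_force: [-0.2, 0.3, 0.2]
opening: 0.0454
grasp_force: 0.0
```

```bash
cat > where.py <<'E'
from h import *
p=np.array([.6312,.1358,-.2773]);a=.052*.7071
o=bot.get_obs();print(o["time"],o["ee_pos"].round(4),o["tcp_rot"].round(2))
yd=np.degrees(p[2])
for nm,L in(("grasp",(-.011-a,0,.087+a)),("ridge0",(.0045-.06,0,.174)),("ridge1",(.0045-.06,0,.111))): print(nm,delta(place(p,[L])[0],yd))
E
python3 where.py
```

```text
3.1 [ 0.5581 -0.0218  0.2616] [-174.67    0.26   -4.9 ]
grasp [  12.5 -172.4  156.6   11. ]
ridge0 [   4.9 -173.9  106.3   11. ]
ridge1 [   4.9 -173.9  169.3   11. ]
```

```bash
python3 -c "
from h import *
o=bot.get_obs();print(o['q'].round(1),o['qd'].round(1))"
```

```text
[ -5.    7.1  15.7  98.8   5.3 179.9] [ 0.4  0.8  1.2  0.3  0.  -0.1]
```

Request:
send_rows(targets="0 0 0 -10 120;0 0 0 -20 120;0 0 0 -30 120;0 0 0 -40 120;0 0 0 -50 120;0 0 0 -60 120;0 0 0 -70 120;0 0 0 -80 120;0 0 0 -90 120;0 0 0 -100 120;0 0 0 -110 120;0 0 0 -120 120;0 0 0 -130 120;0 0 0 -140 120;0 0 0 -150 120;0 0 0 -160 120;0 0 0 -169 120")

```text
time: 5.22
ee_pos: [0.558, -0.0218, 0.2616]
tcp_rot: [174.8, -1.2, 164.5]
wrist_force: [-0.1, 0.0, 0.4]
opening: 0.045
grasp_force: 0.0
```

```bash
sed -i 's/^yd=.*/yd=np.degrees(p[2])+180/; s/^o=bot.*/&;print(o["q"].round(1))/' where.py; python3 where.py
```

```text
5.225 [ 0.558  -0.0218  0.2616] [174.81  -1.23 164.46]
[-5.   7.1 15.7 98.8  5.3 10.6]
grasp [ 19.5 171.7 156.6   0.3]
ridge0 [ 27.2 171.8 106.3   0.3]
ridge1 [ 27.2 171.8 169.3   0.3]
```

The last joint hit its limit and left a permanent 5° tool tilt. I'll work with the full rotation and choose the turn so the closing line is square to the pin.

```bash
cat >> h.py <<'E'
from scipy.spatial.transform import Rotation as Ro
from scipy.optimize import brentq
rack=np.array([.6312,.1358,-.2773]);gauge=np.array([.6675,-.1758,.2093])
def state():
    o=bot.get_obs();R=Ro.from_euler("xyz",o["tcp_rot"],degrees=True).as_matrix();return o,R,o["ee_pos"]-R[:,2]*bot.hold_point_z
def dirw(p,v): return place([0,0,p[2]],[v])[0]
def turn_for(R,axis): # turn about tool z making tool y square to axis (nearest)
    f=lambda t:(R@Ro.from_euler("z",t,degrees=True).as_matrix())[:,1]@axis
    ts=np.arange(-90,91,2.);c=[brentq(f,a,b) for a,b in zip(ts[:-1],ts[1:]) if f(a)*f(b)<0]
    return min(c,key=abs)
def dfull(g,turn=0):
    o,R,h=state();R2=R@Ro.from_euler("z",turn,degrees=True).as_matrix()
    return (R.T@((np.array(g)+R2[:,2]*bot.hold_point_z-o["ee_pos"])*1e3)).round(1)
E
python3 - <<'E'
from h import *
o,R,h=state();s=.70711
ax=dirw(rack,[-s,0,s]);t=turn_for(R,ax);R2=R@Ro.from_euler("z",t,degrees=True).as_matrix()
print("turn",t,R2.round(3).tolist())
gx=dirw(gauge,[1,0,0]);tg=turn_for(R2,gx);R3=R2@Ro.from_euler("z",tg,degrees=True).as_matrix()
v=np.cross(R3[:,1],[0,0,1]);v/=np.linalg.norm(v);vt=R3.T@v;print("gauge turn",tg,"level pin in tool",vt.round(3),"at rack world",(R2@vt).round(3))
a=.052*s;G=place(rack,[[-.011-a,0,.087+a]])[0]
for u in(.09,.05,0):print(u,dfull(G+[0,0,u],t))
# pull vector in rotated tool axes
print("pull/mm",(R2.T@ax).round(4), "up",(R2.T@[0,0,1]).round(4),"rackx",(R2.T@dirw(rack,[1,0,0])).round(4))
E
```

```text
turn 5.289854850623764 [[-0.934, 0.356, 0.004], [0.355, 0.93, 0.093], [0.03, 0.088, -0.996]]
gauge turn -32.819894191143895 level pin in tool [-1.     0.     0.023] at rack world [ 0.934 -0.353 -0.052]
0.09 [ 18.5 166.6  82.3]
0.05 [ 17.6 163.  122.1]
0 [ 16.5 158.5 171.9]
pull/mm [ 0.7253 -0.     -0.6885] up [ 0.0298  0.0881 -0.9957] rackx [-0.9959  0.0881 -0.022 ]
```

Request:
send_rows(targets="9 42 40 2 120;17 84 82 5.3 120;18.5 126 82 5.3 120;18.5 166.5 82 5.3 120;18.5 166.5 82 5.3 120;18.5 166.5 82 5.3 120;18.5 166.5 82 5.3 120;18.5 166.5 82 5.3 120")

```text
time: 6.22
ee_pos: [0.5861, 0.1496, 0.1956]
tcp_rot: [174.9, -1.7, 158.8]
wrist_force: [-1.1, 0.0, -0.6]
opening: 0.0456
grasp_force: 0.0
```

Run:
```python
from h import *
o,R,h=state();s=.70711;a=.052*s;G=place(rack,[[-.011-a,0,.087+a]])[0]
print(o["time"],o["q"].round(1),o["tcp_rot"].round(2),"turn",turn_for(R,dirw(rack,[-s,0,s])))
for u in(.04,0):print(u,dfull(G+[0,0,u]))
c=camera("side");cv2.imwrite("pics/s1.png",cv2.resize(c[150:300,160:340],(720,600),interpolation=cv2.INTER_CUBIC))
```

```text
6.225 [11.9 10.6 12.2 90.3  5.2 33.2] [174.95  -1.73 158.81] turn -0.370011956206165
0.04 [-0.4 -3.8 50.3]
0 [-1.6 -7.3 90.1]
```

View pics/s1.png

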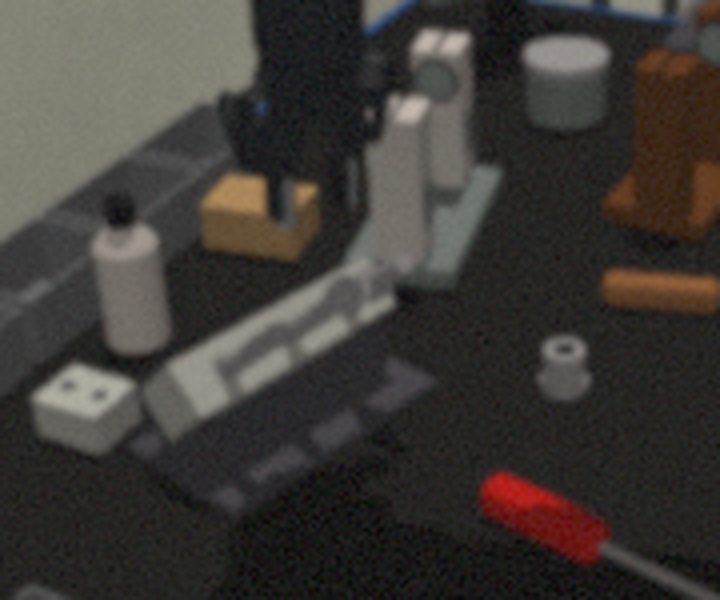

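The open fingers, at about (285,205) and (352,185), hang above the middle bore as planned. Descending and closing next.

Request:
send_rows(targets="0 -1 20 0 120;0 -4 40 0 120;-1 -5 60 0 120;-1 -6 75 0 120;-1.6 -7.3 90 0 120;-1.6 -7.3 90 0 120;-1.6 -7.3 90 0 120")

```text
time: 7.15
ee_pos: [0.5856, 0.1515, 0.1058]
tcp_rot: [174.9, -1.7, 158.9]
wrist_force: [0.9, 0.4, 0.6]
opening: 0.0454
grasp_force: 0.0
```

Request:
send_rows(targets="0 0 0 0 160;0 0 0 0 200;0 0 0 0 255;0 0 0 0 255;0 0 0 0 255;0 0 0 0 255", newtons=50)

```text
time: 7.9
ee_pos: [0.5857, 0.152, 0.1058]
tcp_rot: [174.9, -1.7, 158.9]
wrist_force: [0.3, 4.6, 5.1]
opening: 0.0145
grasp_force: 49.0
```

Run:
```python
from h import *
o,R,h=state();s=.70711;ax=dirw(rack,[-s,0,s])
d=place(rack,[h])[0];L=Ro.from_euler("z",-rack[2]).apply(h-[rack[0],rack[1],0]);print(o["time"],"hold in rack frame",L.round(4),o["opening"],o["grasp_force"],o["wrist_force"])
print("pull per mm",(R.T@ax).round(4))
```

```text
7.9 hold in rack frame [-0.0478  0.0014  0.1244] 0.014517363258485814 49.01037812232971 [0.27971341 4.6299863  5.07333811]
pull per mm [ 0.7247 -0.0024 -0.689 ]
```

Request:
send_rows(targets="3.6 0 -3.4 0 255;7.2 0 -6.9 0 255;12 0 -11.4 0 255;17 0 -16.2 0 255;22 -0.1 -20.9 0 255;27 -0.1 -25.7 0 255;32 -0.1 -30.4 0 255;37 -0.1 -35.2 0 255;42 -0.1 -39.9 0 255;47 -0.2 -44.7 0 255;54 -0.2 -51.3 0 255;54 -0.2 -51.3 0 255")

```text
time: 9.4
ee_pos: [0.5346, 0.1661, 0.1587]
tcp_rot: [174.9, -1.7, 158.9]
wrist_force: [0.0, 0.2, -3.1]
opening: 0.0145
grasp_force: 48.7
```

Run:
```python
from h import *
o,R,h=state();L=Ro.from_euler("z",-rack[2]).apply(h-[rack[0],rack[1],0]);print(o["time"],L.round(4),o["opening"],o["grasp_force"],o["wrist_force"].round(1))
t=camera("top");c=camera("side")
cv2.imwrite("pics/b.png",np.hstack([cv2.resize(t[140:230,180:280],(400,360),interpolation=cv2.INTER_CUBIC),cv2.resize(c[130:255,200:325],(360,360),interpolation=cv2.INTER_CUBIC)]))
```

```text
9.4 [-0.1008  0.001   0.1774] 0.014521464459992903 48.73202204704285 [ 0.   0.2 -3.1]
```

View pics/b.png

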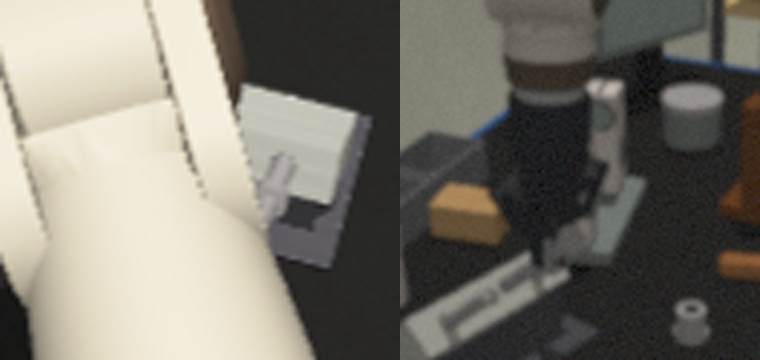

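The pin is held and drawn out: the wrist carries about 3 N, and in the side view the neighbours' bores look undisturbed. Next is levering it level over the ridge.

Run:
```python
from h import *
for L in((-.1008,.001,.192),(-.0555,.0025,.192),(-.0555,.0025,.178),(-.0555,.0025,.112),(-.0555,.0025,.135)): print(L,dfull(place(rack,[L])[0]))
```

```text
(-0.1008, 0.001, 0.192) [  0.7   1.4 -15.4]
(-0.0555, 0.0025, 0.192) [-44.3   7.1 -16.2]
(-0.0555, 0.0025, 0.178) [-44.7   5.9  -2.3]
(-0.0555, 0.0025, 0.112) [-46.7   0.1  63.4]
(-0.0555, 0.0025, 0.135) [-46.    2.1  40.5]
```

Request:
send_rows(targets="0.7 1.4 -15.4 0 255;-15 3.4 -15.7 0 255;-30 5.3 -16 0 255;-44.3 7.1 -16.2 0 255;-44.7 5.9 -2.3 0 255", newtons=30)

```text
time: 10.12
ee_pos: [0.58, 0.1547, 0.1588]
tcp_rot: [174.9, -1.7, 158.8]
wrist_force: [-0.3, 0.6, -1.6]
opening: 0.0144
grasp_force: 48.8
```

Request:
send_rows(targets="-0.2 -0.6 7 0 255;-0.5 -1.3 14 0 255;-0.7 -2 21 0 255;-0.9 -2.6 28 0 255;-1.1 -3.2 35 0 255")

```text
time: 10.75
ee_pos: [0.5786, 0.1554, 0.1247]
tcp_rot: [174.9, -1.7, 158.9]
wrist_force: [-1.1, 0.8, 4.8]
opening: 0.0143
grasp_force: 47.4
```

Request:
send_rows(targets="-0.2 -0.6 7 0 255;-0.5 -1.3 14 0 255;-0.7 -2 21 0 255;-0.9 -2.5 27 0 255;-0.9 -2.7 30.5 0 255;-0.9 -2.7 30.5 0 255")

```text
time: 11.5
ee_pos: [0.578, 0.1555, 0.0936]
tcp_rot: [174.9, -1.8, 158.9]
wrist_force: [-2.0, 2.7, 4.7]
opening: 0.0142
grasp_force: 47.0
```

Run:
```python
from h import *
o,R,h=state();L=Ro.from_euler("z",-rack[2]).apply(h-[rack[0],rack[1],0]);print(o["time"],L.round(4),o["wrist_force"].round(1))
for L in((-.0555,.0025,.112),(-.0555,.0025,.20),(-.10,.0025,.23)): print(L,dfull(place(rack,[L])[0]))
```

```text
11.5 [-0.0562  0.0027  0.1122] [-2.   2.7  4.7]
(-0.0555, 0.0025, 0.112) [-0.7 -0.1  0.2]
(-0.0555, 0.0025, 0.2) [  2.    7.7 -87.4]
(-0.1, 0.0025, 0.23) [  47.3    6.2 -116.3]
```

Run:
```python
from h import *
o,R,h=state();t=turn_for(R,dirw(gauge,[1,0,0]));G=place(gauge,[[-.0725-.06,0,.24]])[0]
print(t,dfull(h+[0,0,.12]),dfull(G,t))
```

```text
-33.092354856163354 [   3.7   10.6 -119.5] [ -87.1 -334.6 -160.8]
```

Request:
send_rows(targets="0.6 1.8 -20 0 255;1.2 3.6 -40 0 255;2.5 7 -80 0 255;3.7 10.6 -119.5 0 255;-10 -40 -125 -5 255;-25 -90 -132 -10 255;-40 -145 -140 -16 255;-55 -200 -147 -21 255;-68 -250 -152 -26 255;-80 -300 -157 -31 255;-87 -334.6 -160.8 -33.1 255;-87 -334.6 -160.8 -33.1 255;-87 -334.6 -160.8 -33.1 255;-87 -334.6 -160.8 -33.1 255", newtons=80)

```text
time: 13.25
ee_pos: [0.5382, -0.2009, 0.2214]
tcp_rot: [174.8, 1.3, -168.1]
wrist_force: [0.2, 0.9, -1.4]
opening: 0.0133
grasp_force: 78.4
```

Run:
```python
from h import *
o,R,h=state();L=Ro.from_euler("z",-gauge[2]).apply(h-[gauge[0],gauge[1],0]);print(o["time"],o["q"].round(1),L.round(4),o["wrist_force"].round(1),o["grasp_force"])
gx=dirw(gauge,[1,0,0])
P=np.array([h+gx*.1025,h,h-gx*.0405]);print(proj("side",P).round(1).tolist(),proj("top",P).round(1).tolist())
c=camera("side");cv2.imwrite("pics/s2full.png",c)
u=proj("side",[h])[0].astype(int);x0,y0=u-[50,40];print(x0,y0)
cv2.imwrite("pics/s2.png",cv2.resize(c[y0:y0+75,x0:x0+100],(800,600),interpolation=cv2.INTER_CUBIC))
```

```text
13.25 [-22.9  10.1  14.5  96.3   5.  -35. ] [-0.1321  0.0006  0.24  ] [ 0.2  0.9 -1.4] 78.43528747558594
[[272.4, 146.6], [302.0, 148.6], [313.9, 149.4]] [[353.5, 149.8], [364.6, 189.3], [369.1, 205.2]]
251 108
```

View pics/s2.png

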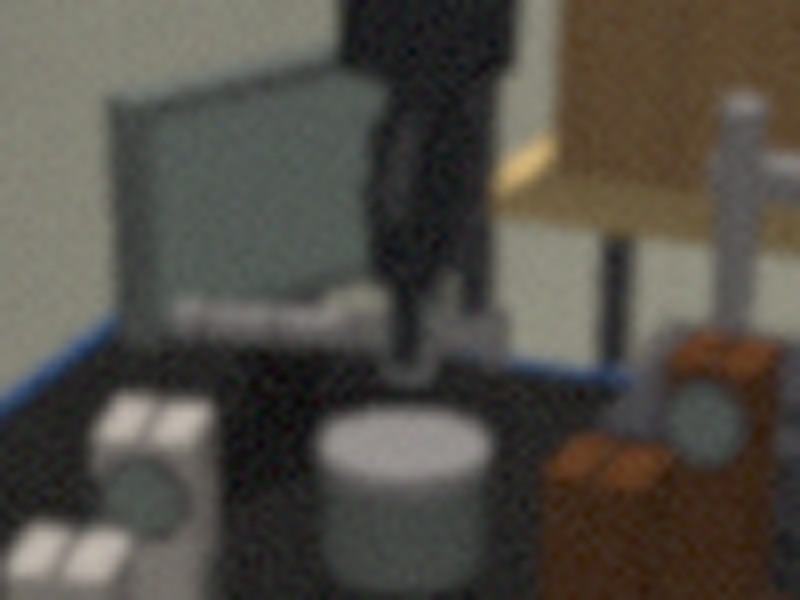

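The side view shows the pin level: nose end at about (272.5,147.1) and head end at about (314,150), against a predicted (272.4,146.6) and (313.9,149.4). It sits perhaps 1 mm low. Next I'll bring it over the gap and lower it.

Run:
```python
from h import *
for L in((-.0725,0,.24),(-.0725,0,.18),(-.0725,0,.131)): print(L,dfull(place(gauge,[L])[0]))
```

```text
(-0.0725, 0, 0.24) [-59.6  -0.7   1.4]
(-0.0725, 0, 0.18) [-58.2  -6.1  61.1]
(-0.0725, 0, 0.131) [-57.1 -10.5 109.9]
```

Request:
send_rows(targets="-15 -0.2 0 0 255;-30 -0.4 0.5 0 255;-45 -0.6 1 0 255;-59.6 -0.7 1.4 0 255;-59.3 -2 16 0 255;-59 -3.3 31 0 255;-58.6 -4.7 46 0 255;-58.2 -6.1 61 0 255;-57.9 -7.4 76 0 255;-57.5 -8.7 90 0 255;-57.2 -10 102 0 255;-57.1 -10.5 109.9 0 255;-57.1 -10.5 109.9 0 255;-57.1 -10.5 109.9 0 255;-57.1 -10.5 109.9 0 255")

```text
time: 15.18
ee_pos: [0.5968, -0.1902, 0.1131]
tcp_rot: [174.8, 1.3, -168.2]
wrist_force: [0.4, 0.3, -1.6]
opening: 0.0136
grasp_force: 78.5
```

Run:
```python
from h import *
o,R,h=state();L=Ro.from_euler("z",-gauge[2]).apply(h-[gauge[0],gauge[1],0]);print(o["time"],L.round(4),o["wrist_force"].round(1),o["grasp_force"])
gx=dirw(gauge,[1,0,0]);P=np.array([h+gx*.1025,h+gx*.0725,h]);q=proj("top",P);w=proj("side",P);print(q.round(1).tolist(),w.round(1).tolist())
t=camera("top");c=camera("side")
cv2.imwrite("pics/f.png",np.hstack([cv2.resize(t[120:190,300:390],(450,350),interpolation=cv2.INTER_CUBIC),cv2.resize(c[145:215,235:305],(350,350),interpolation=cv2.INTER_CUBIC)]))
```

```text
15.175 [-0.0726 -0.0011  0.1317] [ 0.4  0.3 -1.6] 78.493412733078
[[341.3, 141.8], [344.1, 152.1], [351.1, 177.3]] [[257.4, 174.0], [265.5, 174.7], [285.3, 176.3]]
```

View pics/f.png

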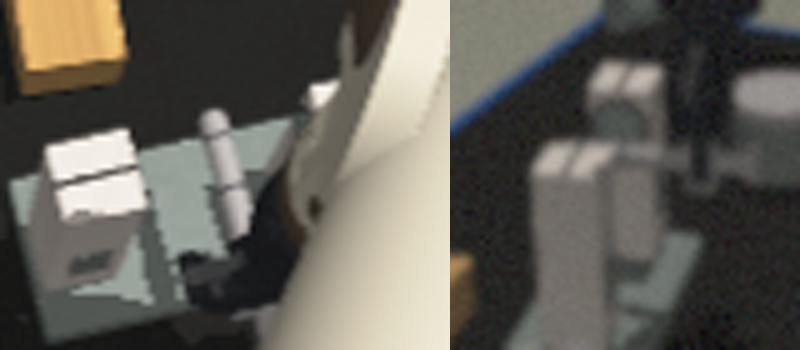

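The top view puts the grooves at about (343,146.5) and (346,157.4). Their middle, (344.5,152), matches the predicted band point (344.1,152.1), and the side view shows the pin level in the gap. Handing in.

```bash
python3 -c "
from workcell import ticket
print(ticket.job_done())"
```

```text
the job is handed in; nothing more can be done
None
```

I handed the job in at about 15 s, with the headed pin held level and still in the gauge gap. The last pictures put its band within about 2 mm of the beam centre; the judge's verdict was not shown.

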